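Clamp a photometer cell block under a sliding-arm bar clamp

TASK

Clamp the aluminium cell block down so that its seized screws can be undone. Slide it along the fixture plate, gently, until it stands square against the back stop under the clamp's screw; push the clamp arm down at its thumb rest until the pad bears on the block and the arm tips and jams on its bar, without leaning on it; then screw the wooden handle clockwise until it is firmly hand-tight, about half a turn past the point where it bites, and let go.

Things in the scene. Friction and masses are not known exactly. Their poses are not given: they have to be found in the camera images.
- fixture: Grey tapped plate, 180 x 220 x 12 mm, screwed down; origin under its centre, on the bench. x (away from the robot, roughly) points to the back stop, y to its left. On it: a steel back stop, 16 mm high, and at y = -60 mm an upright flat bar with its top 147 mm above the bench. A jaw arm 110 mm long slides on the bar; the screw stands at the arm's end.
- stop_face (a point): Middle of the back stop's front face, 27 mm above the bench, at x = 60, y = 50 mm of the fixture; axes as the fixture's. The face is upright, square to x, 110 mm wide.
- spindle_foot (a point): Point on the plate's top straight below the screw's axis: x = 35, y = 50 mm of the fixture, 12 mm above the bench; axes as the fixture's.
- cell_block: Loose aluminium block, 120 (x) x 44 (y) x 30 mm, 0.3 to 0.46 kg: three square wells in the front half, a flat land on the back half. Lies on the plate, 20 to 50 mm short of the stop and a little askew. Origin under its centre; x points to its back face.
- block_centre (a point): Centre of the cell block, half-way up (15 mm above its underside); axes as the block's. Its front end is 60 mm towards -x, the place to grip it (44 mm wide) clear of the screw handle.
- block_back (a point): Middle of the block's back face, 15 mm above its underside. When home it meets stop_face; sideways it may be up to 10 mm off.
- thumb_rest (a point): Top of the ribbed thumb rest, 26 x 38 mm, on the other side of the bar from the screw; this point is 34 mm from the bar's axis, 24 mm clear of the bar. The bar ends up rising 40 mm above it. Under a push of up to 10 N here the arm slides down; once the pad meets the block the arm jams and the push rises steeply. Axes as the fixture's.
- clamp_arm (a joint): How far the jaw arm has slid down its bar, m: -0.002 to 0.014 at the start; with the pad on the block about 0.032, less the 1.3 mm per radian that the screw is out. Weight and tilt hold the arm where it is left.
- clamp_tilt (a joint): Tilt of the arm's collar on the bar, rad: about -0.018 at rest (screw end down); +0.016 or more when jammed against the work (screw end up), growing to about 0.05 as the screw is tightened.
- clamp_handle (a joint): Turn of the screw handle, rad, clockwise from above positive, 0 to 0.3 at the start, at most 9.4. It drives the screw down 8 mm a turn against 0.16 N m of friction. With the arm jammed the pad bites at once, with about 8 N, and each further radian adds about 9 N of clamping force; it does not turn back by itself.
- handle_grip (a point): Point on the axis of the upright wooden handle, a cylinder of 30 mm diameter, 28 mm below its top, with 39 mm of handle below; the handle goes down with the arm and moves up to 3 mm towards the bar as the arm tips under load: a stiff sideways hold on it can free the jam. Turns with the handle.
- clamp_pad: Round steel swivel pad, 23 mm diameter, under the screw; origin at the centre of its underside, which is to bear on the block's top (42 mm above the bench).
- service_screwdriver: Screwdriver 177 mm long lying beside the fixture on its right; leave alone.
- cuvette_a: Glass cell 45 x 12 x 12 mm lying left of the fixture; leave alone.
- cuvette_b: The second such cell, farther back; leave alone.
- cell_case: Black case 87 x 84 x 41 mm on the right; leave alone.
- calc: Pocket calculator 125 x 66 x 14 mm on the right; leave alone.
- marker: Marker pen 135 mm long on the right; leave alone.
- bulb: Rubber suction bulb 80 mm long at the back left; leave alone.
Not all that is in view belongs to the job. Leave any pink look-alike of the cell_block alone.

How it is judged:
By the outcome, as a careful person would: the job done as asked, in the order asked, and still so for the second after the job is handed in, with the robot touching nothing.
It also fails if it takes over 67 s, if anything falls off the work surface, if the arm or the gripper's body presses on something with over 40 N, if the wrist force passes 120 N, or if a joint passes its speed limit or range.

ROBOT

A 7-joint arm with a two-finger parallel gripper is mounted at the origin on a cart in front of the work surface, level with it; the furniture and walls round the work are solid. World frame = base frame: x ahead of the robot, y to its left, z up, the work surface at z = 0. Lengths are in m, angles in rad, forces in N, time in s.
With the tool pointing down it reaches from about 0.4 to 0.85 m from the base axis. Payload 10.4 kg.
Tool frame: the origin (TCP) lies on the centre line of the jaws, within the pads' length; the fingertips stand 17 mm ahead of it and the grasp point (between the pads) lies 2 mm behind it (tips_ahead is the distance from the TCP to the fingertips, in m); z points along the fingers, x is the direction in which the jaws open and shut, and the axes are right-handed (so a half turn about z gives the same grasp; the last joint's range is limited). The gripper opens to 85 mm and grips with 20 to 120 N. Pads are 22 mm wide; open, the fingers measure 114 mm over their backs; the gripper's body (76 mm by 85 mm) begins 54 mm behind the grasp point. The pads swing forward as they close: fully open they stand 13 mm farther back than shut.
Start: joints at [1.32, 0.332, -0.065, 1.46, 0.022, 1.35, -0.088], TCP at [0.141, -0.609, 0.248] pointing down, gripper open.
Joint ranges: [-2.6, 2.6], [-0.5, 2.12], [-1.47, 1.34], [0.16, 2.42], [-1.27, 4.41], [0.06, 2.06], [-2.6, 2.6]. Speed limits (rad/s): [2.22, 2.22, 2.79, 2.79, 3.14, 3.14, 3.14].

INTERFACE

Orientations are given as [roll, pitch, yaw] about the fixed x, y, z axes, in that order (R = Rz(yaw) Ry(pitch) Rx(roll)).
In Python, from workcell import get_obs, read_camera, job_done, tips_ahead gives the robot as it stands.
- The arm moves only by the shell command python3 -m creep 'ROWS' [OPENING]. ROWS is JSON, a list of rows, each a list of 2 entries, a list of its own where there are three numbers: the shift along the tool's x, y, z in cm, then the turn, a rotation vector about the tool's x, y, z in degrees. In form: [[[tx, ty, tz], [wx, wy, wz]], ...]. A call has exactly 8 rows; each row is the pose to reach, as a shift and turn from the pose commanded when the call began, along the tool's axes at that moment; what a row does not reach only later rows make up. A row lasts 1/8 s, in which the tool goes at most 62.5 mm and 10.7 degrees, less where a joint would pass 70% of its speed; a pose out of reach is approached as far as the arm can. A call with a gripper value outside its range is refused whole. OPENING is the opening, from 0 (shut) to 1 (fully open), set as the call begins (- or left out, the last holds). The fingers move at their own pace and stop on an object; the grip force is fixed at half the most. Time passes only in rows, so rows that repeat a pose let the fingers close, or fill a call up. It gives the time, the measured TCP pose, the force and the opening at its end, in the units of the state.
- get_obs(): the state, without advancing time (a new reading comes with each control period).
- read_camera(name): name is "side" or "top"; returns a dict with "color" (480x640x3 uint8, red, green, blue), "vertical_fov" (degrees; the focal length in pixels is half the picture's height over the tangent of half this angle, whatever the lens; pixels are square), "cx", "cy" (the principal point, pixels), "D" ([k1, k2, p1, p2, k3] as OpenCV has them; the pictures are not rectified), "R" (3x3) and "t" (3): a world point X has camera coordinates R X + t. Camera axes: x right, y down, z forward; pixel columns grow to the right and rows downward; lengths in m; the calibration is good to about 2 mm. A picture is of the moment at which its call begins. There is no depth.
- job_done(): hands the job in, once; it reports no verdict.
The state is a dict: "time": time; "joints": joint angles; "joint_velocities": joint speeds; "joint_efforts": joint torques, N m; "position": TCP position; "orientation": TCP orientation; "wrist_force": force on the tool from outside, world axes, zero at the start; "ft_torque": the same for the moment, N m; "finger_gap": opening from 0.0 (shut) to 1.0 (fully open).
Only numpy, scipy, OpenCV 4.12 (cv2) and the standard library are available. Lean on these libraries where they do the work, as an engineer would, in place of code of your own. Each camera call takes 0.05 s, during which the arm holds its last target. There are 200 camera calls.

## Working session

There is one attempt and no reset: what is moved stays moved. The work goes in short steps, Python scripts to look and compute and a shell command to move; the robot and the scene stay as the last step left them, time stands still between calls to the robot, and variables do not carry over. Pictures are saved under pics/ and viewed, about 8 in all and at most 12, crops included, and the job is handed in when it is done.

```bash
ls; mkdir -p pics; python3 - <<'E'
from workcell import *
import cv2,numpy as np
o=get_obs();print({k:np.round(v,3).tolist() for k,v in o.items()},tips_ahead)
for n in("top","side"):
    c=read_camera(n);cv2.imwrite(f"pics/{n}0.png",c["color"][:,:,::-1])
    print(n,{k:np.round(v,4).tolist() for k,v in c.items() if k!="color"})
E
```

```text
pics
{'time': 0.0, 'joints': [1.32, 0.333, -0.065, 1.461, 0.022, 1.35, -0.088], 'joint_velocities': [-0.0, -0.001, -0.0, -0.001, -0.0, 0.0, -0.002], 'joint_efforts': [0.001, -62.544, 0.049, -39.162, 0.016, 0.01, 0.0], 'position': [0.141, -0.609, 0.248], 'orientation': [3.141, 0.001, -1.343], 'wrist_force': [0.061, 0.687, -0.22], 'ft_torque': [0.015, 0.06, 0.009], 'finger_gap': 1.002} 0.017
top {'vertical_fov': 46.8123, 'cx': 310.7179, 'cy': 237.2415, 'D': [-0.0221, 0.0, 0.0, 0.0, 0.0], 'R': [[-0.0173, -0.9998, -0.0077], [-0.9989, 0.0176, -0.0432], [0.0433, 0.007, -0.999]], 't': [-0.0326, 0.5785, 1.2639]}
side {'vertical_fov': 43.4043, 'cx': 319.4311, 'cy': 241.1961, 'D': [-0.2108, 0.0, 0.0, 0.0, 0.0], 'R': [[-0.4091, -0.9125, 0.006], [-0.7673, 0.3404, -0.5435], [0.4939, -0.2269, -0.8394]], 't': [0.2133, 0.5452, 1.127]}
```

View pics/top0.png

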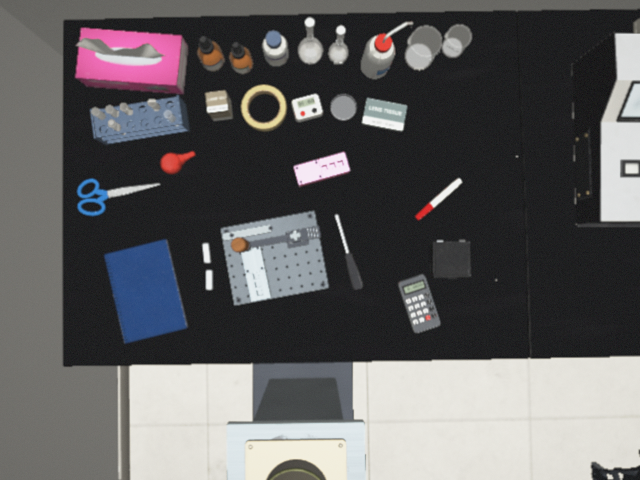

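View pics/side0.png

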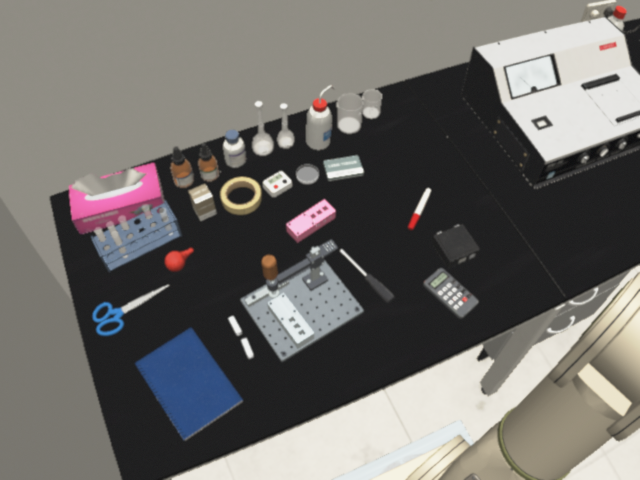

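The block meant is the silver one on the plate, at top (257,273) and side (291,318). The pink one at top (322,168) is the look-alike. I'll enlarge both views.

```bash
python3 - <<'E'
import cv2,numpy as np
a=cv2.imread("pics/top0.png")[200:315,205:345];b=cv2.imread("pics/side0.png")[235:365,225:375]
a=cv2.resize(a,None,fx=5,fy=5,interpolation=cv2.INTER_CUBIC);b=cv2.resize(b,None,fx=4.5,fy=4.5,interpolation=cv2.INTER_CUBIC)
cv2.imwrite("pics/topc.png",a);cv2.imwrite("pics/sidec.png",b)
E
```

```text
(no output)
```

View pics/topc.png

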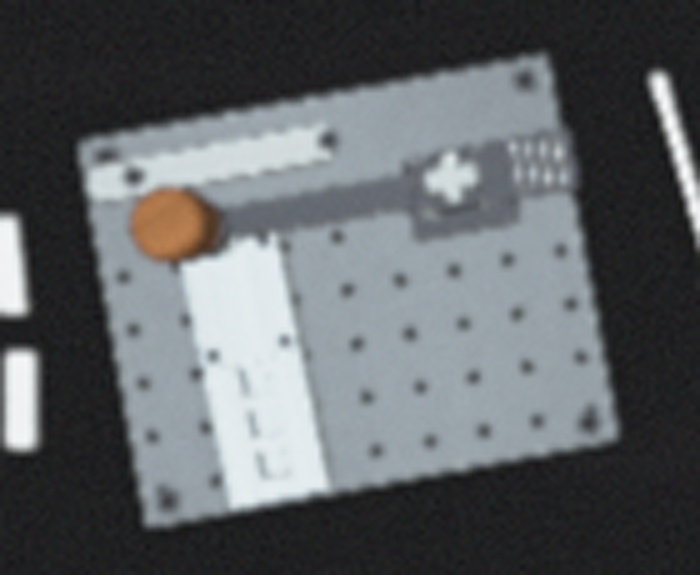

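View pics/sidec.png

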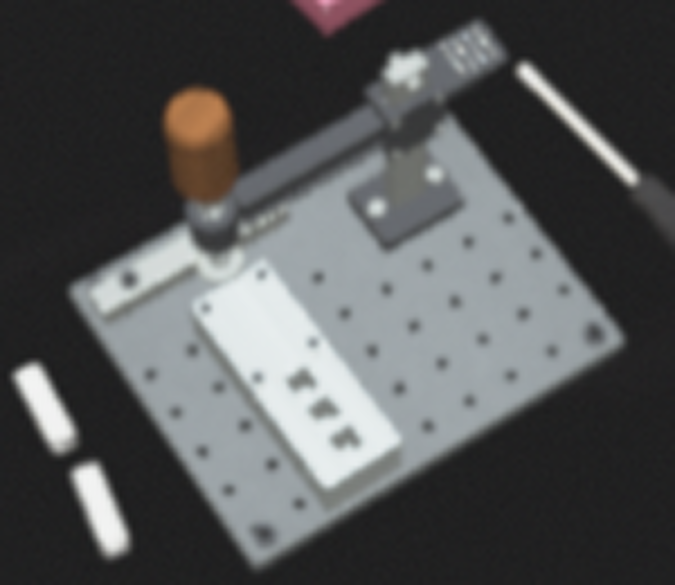

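Top crop: the plate corners are at (78,142), (548,55), (620,440) and (146,528). The block top is at (182,262), (280,236), (330,490) and (232,512), the handle top at (170,224) and the thumb rest at (542,162). The side crop agrees: it shows wells at the front and the pad just behind the block's back edge.

```bash
cat > h.py <<'E'
import numpy as np,cv2
from workcell import *
from scipy.optimize import least_squares
from scipy.spatial.transform import Rotation as Ro
C={n:read_camera(n) for n in("top","side")}
def pr(n,P):
    c=C[n];f=240/np.tan(np.radians(c["vertical_fov"]/2))
    K=np.array([[f,0,c["cx"]],[0,f,c["cy"]],[0,0,1.]])
    return cv2.projectPoints(np.array(P,float).reshape(-1,3),cv2.Rodrigues(np.array(c["R"]))[0],np.array(c["t"],float),K,np.array(c["D"]))[0][:,0]
def tf(p,P):
    P=np.array(P,float).reshape(-1,3);c,s=np.cos(p[2]),np.sin(p[2])
    return np.c_[p[0]+c*P[:,0]-s*P[:,1],p[1]+s*P[:,0]+c*P[:,1],P[:,2]]
T=lambda p:(np.array(p)+.5)/5-.5+[205,200]
S=lambda p:(np.array(p)+.5)/4.5-.5+[225,235]
def fit(obs,x0):
    r=lambda p:np.concatenate([(pr(n,tf(p,P))-q).ravel() for n,P,q in obs])
    s=least_squares(r,x0);return s.x,s.fun
E
python3 - <<'E'
from h import *
k=[[.09,.11,.012],[.09,-.11,.012],[-.09,-.11,.012],[-.09,.11,.012]]
for o in ([0],[1],[0,1]):
    ob=[("top",k,T([[78,142],[548,55],[620,440],[146,528]])),("side",[k[0],k[3],k[2]],S([[70,288],[258,570],[625,342]]))]
    f,r=fit([ob[i] for i in o],[.6,0,.1]);print("fix",f.round(4),r.round(1))
b=[[.06,.022,.042],[.06,-.022,.042],[-.06,-.022,.042],[-.06,.022,.042]]
for o in ([0],[1],[0,1]):
    ob=[("top",b,T([[182,262],[280,236],[330,490],[232,512]])),("side",b,S([[192,302],[268,262],[402,445],[325,490]]))]
    g,r=fit([ob[i] for i in o],[.6,0,.1]);print("blk",g.round(4),r.round(1))
c,s=np.cos(f[2]),np.sin(f[2]);d=g[:2]-f[:2]
print("blk in fix",c*d[0]+s*d[1],-s*d[0]+c*d[1],np.degrees(g[2]-f[2]))
# handle/thumb heights
for z in(.14,.15,.16,.17,.18,.19,.2,.21):
    print(z,pr("top",tf(f,[.035,.05,z]))[0].round(1),pr("side",tf(f,[.035,.05,z]))[0].round(1))
print("handle obs",T([170,224]),S([198,118]))
for z in(.09,.1,.11,.12,.13):
    print(z,pr("top",tf(f,[.035,-.094,z]))[0].round(1),pr("side",tf(f,[.035,-.094,z]))[0].round(1))
print("thumb obs",T([542,162]),S([474,44]))
np.save("f.npy",f)
print("foot",tf(f,[.035,.05,0]),"thumb",tf(f,[.035,-.094,0]))
E
```

```text
fix [0.5321 0.0422 0.1657] [ 0.1  0.  -0.1  0.1 -0.3  0.   0.3 -0.1]
fix [0.5305 0.0404 0.1661] [ 0.   0.6 -0.4 -0.5  0.4 -0. ]
fix [0.5315 0.0414 0.1673] [ 0.4  0.4  0.1  0.3  0.1  0.2  0.7  0.2 -0.6  0.5 -0.9 -0.7 -0.2 -0.3]
blk [0.4949 0.0818 0.1882] [-0.1 -1.6 -0.6 -0.4  0.2  1.2  0.5  0.8]
blk [0.4982 0.0808 0.1703] [ 0.3  0.5  0.1 -0.3 -0.2 -0.3 -0.1  0.1]
blk [0.4964 0.0813 0.1794] [ 0.3 -2.4 -0.1 -1.   0.1  0.7  0.5  0.1  0.2  1.4 -0.1  0.5  0.1  0.3
  0.2  0.8]
blk in fix -0.02793286775177608 0.045242511786982575 0.6919375277774321
0.14 [243.2 245.5] [270.8 276.5]
0.15 [242.6 245.3] [270.5 274.1]
0.16 [242.  245.2] [270.2 271.7]
0.17 [241.3 245.1] [269.9 269.3]
0.18 [240.7 244.9] [269.6 266.8]
0.19 [240.  244.8] [269.3 264.3]
0.2 [239.3 244.6] [268.9 261.8]
0.21 [238.6 244.5] [268.6 259.2]
handle obs [238.6 244.4] [268.61111111 260.83333333]
0.09 [311.7 233.9] [327.2 256.6]
0.1 [311.7 233.7] [327.3 254.3]
0.11 [311.6 233.4] [327.3 251.9]
0.12 [311.6 233.2] [327.4 249.5]
0.13 [311.6 233. ] [327.5 247. ]
thumb obs [313. 232.] [329.94444444 244.38888889]
foot [[0.55768248 0.0965179  0.        ]] thumb [[ 0.5816619 -0.0454715  0.       ]]
```

```bash
cat >> h.py <<'E'
f=np.load("f.npy") if __import__("os").path.exists("f.npy") else None
def rel(p,yaw):
    o=get_obs();R=Ro.from_euler("xyz",o["orientation"]);G=Ro.from_euler("xyz",[np.pi,0,yaw])
    return (R.inv().apply(np.array(p)-o["position"])*100).round(2),np.degrees((R.inv()*G).as_rotvec()).round(2)
def fx(p):
    o=get_obs()
    d=np.array(o["position"])[:2]-f[:2];c,s=np.cos(f[2]),np.sin(f[2])
    return np.round([c*d[0]+s*d[1],-s*d[0]+c*d[1],o["position"][2]],4)
E
python3 - <<'E'
from h import *
y=f[2]-np.pi/2
g=tf(f,[-.073,.0447,0.15])[0];print(g)
print(rel([.42,-.3,.25],y),rel([*g[:2],.2],y),rel([*g[:2],.15],y))
E
```

```text
[0.45207302 0.07330734 0.15      ]
(array([-23.78, -34.14,  -0.19]), array([0.  , 0.03, 3.47])) (array([-59.42, -45.7 ,   4.83]), array([0.  , 0.03, 3.47])) (array([-59.42, -45.7 ,   9.83]), array([0.  , 0.03, 3.47]))
```

```bash
python3 -m creep '[[[-3,-4.5,0],[0,0,0]],[[-7,-10,0],[0,0,1]],[[-11,-16,0],[0,0,2]],[[-15,-22,0],[0,0,3.5]],[[-19,-27.5,0],[0,0,3.5]],[[-23.5,-33,0],[0,0,3.5]],[[-29,-35.5,0.5],[0,0,3.5]],[[-35,-37.5,1],[0,0,3.5]]]' 1
python3 -c "
from h import *
y=f[2]-np.pi/2
g=tf(f,[-.073,.0447,0.15])[0]
print(rel(g,y))"
```

```text
time: 1.3
position: [0.4218, -0.2144, 0.2407]
orientation: [-3.141, -0.0, -1.403]
wrist_force: [0.7, 0.1, -0.2]
finger_gap: 0.998
(array([-27.35,  -7.85,   9.1 ]), array([-0.03,  0.05,  0.51]))
```

```bash
python3 -c "
from h import *
y=f[2]-np.pi/2
o=get_obs();print(o['time'],o['position'],o['orientation'],y)
g=tf(f,[-.073,.0447,0.15])[0]
print(rel(g,y))"
```

```text
1.5 [ 0.42104211 -0.21579832  0.24092467] [-3.14154866e+00 -8.48828039e-04 -1.40175774e+00] -1.4034932455351903
(array([-27.98,  -7.92,   9.07]), array([-0.  , -0.05,  0.1 ]))
```

```bash
python3 -m creep '[[[-4,-1,0],[0,0,0]],[[-9,-2.5,1],[0,0,0]],[[-14,-4,3],[0,0,0]],[[-19,-5.5,5],[0,0,0]],[[-24,-7,7],[0,0,0]],[[-27.9,-7.9,9],[0,0,0]],[[-27.9,-7.9,9],[0,0,0]],[[-27.9,-7.9,9],[0,0,0]]]' 1
python3 - <<'E'
from h import *
o=get_obs();print(o['position'],o['orientation'],fx(0))
g=tf(f,[-.073,.0447,0.037])[0];print(rel(g,f[2]-np.pi/2))
im=[]
for n,c,k in(("top",(205,200),5),("side",(225,235),4.5)):
    a=C[n]["color"][c[1]:c[1]+115,c[0]:c[0]+140,::-1];im.append(cv2.resize(a,(400,330),interpolation=cv2.INTER_CUBIC))
cv2.imwrite("pics/p5.png",np.hstack(im))
E
```

```text
time: 2.5
position: [0.4529, 0.0701, 0.1508]
orientation: [3.141, -0.0, -1.406]
wrist_force: [0.8, -1.2, 0.8]
finger_gap: 0.995
[0.45302818 0.06988377 0.15105456] [-3.14098767e+00 -5.87327267e-04 -1.40704094e+00] [-0.0726  0.0412  0.1511]
(array([-0.36,  0.05, 11.41]), array([-0.03, -0.03, -0.2 ]))
```

View pics/p5.png

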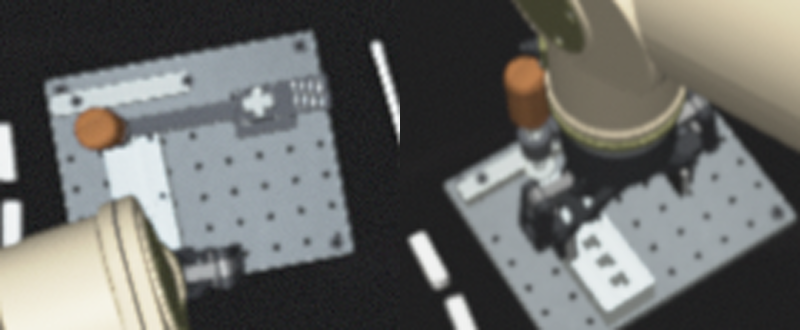

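The jaws straddle the front half of the block and the handle stands clear to the left. Next I go down and grip.

```bash
python3 -m creep '[[[-0.35,0,2],[0,0,0]],[[-0.35,0,5],[0,0,0]],[[-0.35,0,8],[0,0,0]],[[-0.35,0,10],[0,0,0]],[[-0.35,0,11],[0,0,0]],[[-0.35,0,11.3],[0,0,0]],[[-0.35,0,11.3],[0,0,0]],[[-0.35,0,11.3],[0,0,0]]]' 1
python3 -c "
from h import *
print(fx(0),rel(tf(f,[-.073,.0447,0.037])[0],f[2]-np.pi/2))"
```

```text
time: 3.6
position: [0.4524, 0.0751, 0.0384]
orientation: [-3.14, -0.0, -1.404]
wrist_force: [-0.5, -1.5, -0.2]
finger_gap: 0.998
[-0.0726  0.0464  0.0382] (array([0.17, 0.04, 0.12]), array([-0.05, -0.02, -0.04]))
```

```bash
python3 -m creep '[[[0,0,0],[0,0,0]],[[0,0,0],[0,0,0]],[[0,0,0],[0,0,0]],[[0,0,0],[0,0,0]],[[0,0,0],[0,0,0]],[[0,0,0],[0,0,0]],[[0,0,0],[0,0,0]],[[0,0,0],[0,0,0]]]' 0
python3 -c "
from h import *
print(fx(0),get_obs()['wrist_force'].round(2))"
```

```text
time: 4.7
position: [0.4521, 0.0751, 0.0379]
orientation: [-3.141, -0.0, -1.404]
wrist_force: [-0.7, -0.5, 5.7]
finger_gap: 0.498
[-0.0727  0.0465  0.038 ] [-0.79 -0.    5.41]
```

```bash
python3 -m creep '[[[0,-0.2,0],[0,0,0]],[[-0.1,-0.5,0],[0,0,0]],[[-0.2,-0.8,0],[0,0,0]],[[-0.3,-1.1,0],[0,0,0]],[[-0.3,-1.4,0],[0,0,0]],[[-0.3,-1.7,0],[0,0,0]],[[-0.3,-2.0,0],[0,0,0]],[[-0.3,-2.2,0],[0,0,0]]]'
python3 -c "
from h import *
print(fx(0),get_obs()['wrist_force'].round(2))"
```

```text
time: 5.8
position: [0.4731, 0.0818, 0.038]
orientation: [3.141, -0.0, -1.404]
wrist_force: [-3.3, 0.0, 7.3]
finger_gap: 0.503
[-0.0506  0.0495  0.0379] [-1.55 -0.24  6.43]
```

```bash
python3 -m creep '[[[0,-0.05,0],[0,0,0]],[[0,-0.1,0],[0,0,0]],[[0,-0.15,0],[0,0,0]],[[0,-0.2,0],[0,0,0]],[[0,-0.25,0],[0,0,0]],[[0,-0.3,0],[0,0,0]],[[0,-0.3,0],[0,0,0]],[[0,-0.3,0],[0,0,0]]]'
python3 -c "
from h import *
print(fx(0),get_obs()['wrist_force'].round(2))"
```

```text
time: 6.9
position: [0.476, 0.0823, 0.038]
orientation: [3.142, -0.0, -1.404]
wrist_force: [-2.6, 0.0, 7.3]
finger_gap: 0.504
[-0.0479  0.0495  0.038 ] [-2.43 -0.83  6.93]
```

```bash
python3 -m creep '[[[0,-0.02,0],[0,0,0]],[[0,-0.05,0],[0,0,0]],[[0,-0.07,0],[0,0,0]],[[0,-0.1,0],[0,0,0]],[[0,-0.12,0],[0,0,0]],[[0,-0.15,0],[0,0,0]],[[0,-0.15,0],[0,0,0]],[[0,-0.15,0],[0,0,0]]]'
python3 -c "
from h import *
print(fx(0),get_obs()['wrist_force'].round(2))"
```

```text
time: 8.0
position: [0.4771, 0.0825, 0.0379]
orientation: [3.141, -0.0, -1.404]
wrist_force: [-4.2, -0.7, 9.4]
finger_gap: 0.5
[-0.0468  0.0496  0.0379] [-3.74 -0.32  8.53]
```

```bash
python3 -m creep '[[[0,-0.02,0],[0,0,0]],[[0,-0.05,0],[0,0,0]],[[0,-0.07,0],[0,0,0]],[[0,-0.1,0],[0,0,0]],[[0,-0.1,0],[0,0,0]],[[0,-0.1,0],[0,0,0]],[[0,-0.1,0],[0,0,0]],[[0,-0.1,0],[0,0,0]]]'
python3 -c "
from h import *
print(fx(0),get_obs()['wrist_force'].round(2))"
```

```text
time: 9.1
position: [0.4771, 0.0825, 0.0379]
orientation: [3.139, -0.001, -1.404]
wrist_force: [-10.4, -1.7, 16.3]
finger_gap: 0.499
[-0.0467  0.0496  0.0379] [-10.78  -2.06  17.26]
```

Contact at the expected place: the block centre is at about −1.7 mm and the force is 10 N. I'll open, back off, close the fingers and press the front face gently to square the block.

```bash
python3 -m creep '[[[0,0,0],[0,0,0]],[[0,0,0],[0,0,0]],[[0,0,0],[0,0,0]],[[0,1,0],[0,0,0]],[[0,2.5,0],[0,0,0]],[[0,4,0],[0,0,0]],[[0,5,0],[0,0,0]],[[0,5,0],[0,0,0]]]' 1
python3 -m creep '[[[0,0,0],[0,0,0]],[[0,0,0],[0,0,0]],[[0,0,0],[0,0,0]],[[0,0,0],[0,0,0]],[[0,0,0],[0,0,0]],[[0,-0.5,0],[0,0,0]],[[0,-1,0],[0,0,0]],[[0,-1.4,0],[0,0,0]]]' 0
python3 - <<'E'
from h import *
print(fx(0),get_obs()['wrist_force'].round(2))
im=[]
for n,c,k in(("top",(205,200),5),("side",(225,235),4.5)):
    a=C[n]["color"][c[1]:c[1]+115,c[0]:c[0]+140,::-1];im.append(cv2.resize(a,(400,330),interpolation=cv2.INTER_CUBIC))
cv2.imwrite("pics/p6.png",np.hstack(im))
E
```

```text
time: 10.2
position: [0.4286, 0.0739, 0.0378]
orientation: [-3.142, -0.001, -1.404]
wrist_force: [0.6, -1.3, 0.4]
finger_gap: 1.004
time: 11.2
position: [0.4434, 0.0767, 0.0377]
orientation: [-3.141, 0.0, -1.404]
wrist_force: [-0.7, 0.5, -0.2]
finger_gap: -0.003
[-0.0809  0.0496  0.0377] [0.24 0.02 0.14]
```

View pics/p6.png

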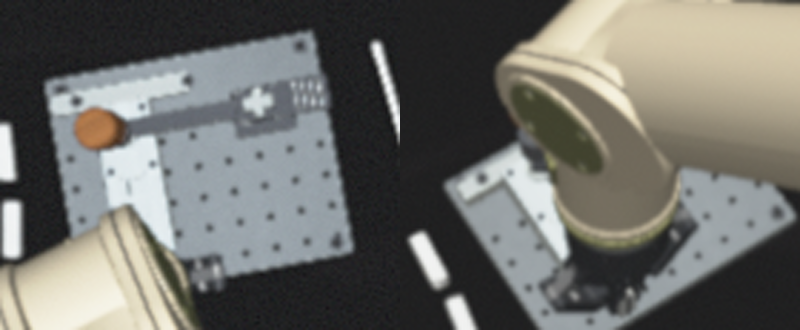

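The block now meets the stop (its back edge is at about (150,97) in the crop). Next is the gentle squaring push.

```bash
python3 -m creep '[[[0,-0.2,0],[0,0,0]],[[0,-0.4,0],[0,0,0]],[[0,-0.55,0],[0,0,0]],[[0,-0.65,0],[0,0,0]],[[0,-0.75,0],[0,0,0]],[[0,-0.8,0],[0,0,0]],[[0,-0.8,0],[0,0,0]],[[0,-0.8,0],[0,0,0]]]'
```

```text
time: 12.3
position: [0.4509, 0.0779, 0.0377]
orientation: [-3.142, -0.0, -1.404]
wrist_force: [0.3, 1.3, 0.7]
finger_gap: -0.001
```

```bash
python3 -m creep '[[[0,-0.03,0],[0,0,0]],[[0,-0.06,0],[0,0,0]],[[0,-0.09,0],[0,0,0]],[[0,-0.12,0],[0,0,0]],[[0,-0.15,0],[0,0,0]],[[0,-0.15,0],[0,0,0]],[[0,-0.15,0],[0,0,0]],[[0,-0.15,0],[0,0,0]]]'
```

```text
time: 13.3
position: [0.4524, 0.0782, 0.0377]
orientation: [-3.142, -0.0, -1.404]
wrist_force: [-0.3, 0.6, -0.1]
finger_gap: 0.002
```

```bash
python3 -m creep '[[[0,-0.03,0],[0,0,0]],[[0,-0.06,0],[0,0,0]],[[0,-0.09,0],[0,0,0]],[[0,-0.12,0],[0,0,0]],[[0,-0.15,0],[0,0,0]],[[0,-0.15,0],[0,0,0]],[[0,-0.15,0],[0,0,0]],[[0,-0.15,0],[0,0,0]]]'
```

```text
time: 14.3
position: [0.4529, 0.0783, 0.0373]
orientation: [3.14, -0.0, -1.404]
wrist_force: [-5.6, -0.5, 2.5]
finger_gap: 0.001
```

```bash
python3 -m creep '[[[0,-0.03,0],[0,0,0]],[[0,-0.06,0],[0,0,0]],[[0,-0.09,0],[0,0,0]],[[0,-0.1,0],[0,0,0]],[[0,-0.1,0],[0,0,0]],[[0,-0.1,0],[0,0,0]],[[0,-0.1,0],[0,0,0]],[[0,-0.1,0],[0,0,0]]]'
```

```text
time: 15.3
position: [0.453, 0.0783, 0.0371]
orientation: [3.138, -0.001, -1.404]
wrist_force: [-9.4, -1.4, 5.0]
finger_gap: -0.002
```

```bash
python3 - <<'E'
from h import *
print(get_obs()['joints'].round(3))
y=f[2]
for p in([-.085,.045,.037],[-.085,.02,.19],[.035,-.096,.19]):print(rel(tf(f,p)[0],y))
E
```

```text
[ 0.388  0.305 -0.719  2.062  0.262  0.868 -1.884]
(array([0.45, 1.37, 0.01]), array([  0.2 ,   0.15, -90.03]))
(array([  2.95,   1.43, -15.29]), array([  0.2 ,   0.15, -90.03]))
(array([ 14.55, -10.57, -15.33]), array([  0.2 ,   0.15, -90.03]))
```

```bash
python3 -m creep '[[[0.3,1.4,0],[0,0,0]],[[0.5,1.5,-2],[0,0,0]],[[1,1.5,-6],[0,0,-8]],[[2,1.5,-11],[0,0,-17]],[[3,1.4,-15.3],[0,0,-26]],[[6,-1.5,-15.3],[0,0,-36]],[[9,-4.5,-15.3],[0,0,-46]],[[12,-7.5,-15.3],[0,0,-56]]]'
python3 - <<'E'
from h import *
print(get_obs()['joints'].round(3),fx(0))
print(rel(tf(f,[.035,-.096,.19])[0],f[2]))
E
```

```text
time: 16.4
position: [0.5497, -0.0284, 0.1911]
orientation: [-3.142, -0.002, -0.421]
wrist_force: [1.1, 0.1, 0.3]
finger_gap: -0.001
[ 0.625  0.301 -0.764  1.703  0.219  1.225 -0.617] [ 0.0069 -0.0745  0.19  ]
(array([3.53, 0.21, 0.01]), array([-3.000e-02, -6.000e-02, -3.402e+01]))
```

```bash
python3 -m creep '[[[1.5,0.1,0],[0,0,-10]],[[3,0.2,0],[0,0,-20]],[[3.5,0.2,0],[0,0,-30]],[[3.5,0.2,0],[0,0,-34]],[[3.5,0.2,1],[0,0,-34]],[[3.5,0.2,2],[0,0,-34]],[[3.5,0.2,2.5],[0,0,-34]],[[3.5,0.2,2.5],[0,0,-34]]]'
python3 - <<'E'
from h import *
print(get_obs()['joints'].round(3),fx(0))
print(rel(tf(f,[.035,-.096,.19])[0],f[2]))
im=[]
for n,c,k in(("top",(225,190),5),("side",(245,215),4.5)):
    a=C[n]["color"][c[1]:c[1]+115,c[0]:c[0]+140,::-1];im.append(cv2.resize(a,(400,330),interpolation=cv2.INTER_CUBIC))
cv2.imwrite("pics/p7.png",np.hstack(im))
E
```

```text
time: 17.5
position: [0.5794, -0.0435, 0.1652]
orientation: [-3.141, 0.001, 0.166]
wrist_force: [1.0, 0.4, 0.3]
finger_gap: 0.001
[ 0.662  0.417 -0.829  1.65   0.324  1.218 -0.071] [ 0.0335 -0.0917  0.1659]
(array([ 0.15,  0.43, -2.41]), array([ 0.01, -0.02, -0.04]))
```

View pics/p7.png

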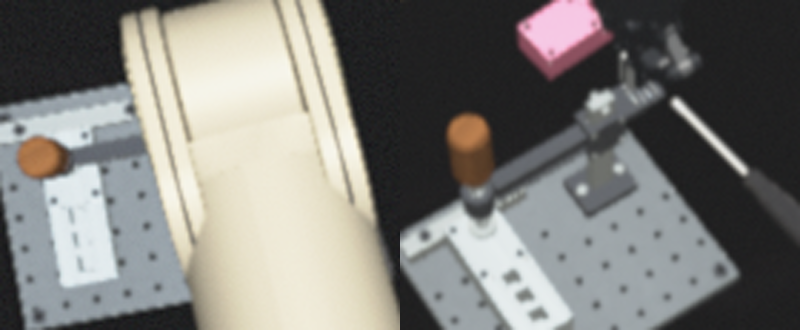

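The closed fingertips are over the bar-side edge of the thumb rest (about (628,70) in the crop). I'll shift 4 mm outward and descend in steps.

```bash
python3 -m creep '[[[0.1,0.2,0],[0,0,0]],[[0.15,0.4,0],[0,0,0]],[[0.15,0.4,0.2],[0,0,0]],[[0.15,0.4,0.4],[0,0,0]],[[0.15,0.4,0.6],[0,0,0]],[[0.15,0.4,0.8],[0,0,0]],[[0.15,0.4,1],[0,0,0]],[[0.15,0.4,1],[0,0,0]]]'
```

```text
time: 18.6
position: [0.5818, -0.0473, 0.1555]
orientation: [-3.142, 0.0, 0.167]
wrist_force: [-0.3, -1.0, 0.3]
finger_gap: 0.001
```

```bash
python3 -m creep '[[[0,0,0.1],[0,0,0]],[[0,0,0.2],[0,0,0]],[[0,0,0.3],[0,0,0]],[[0,0,0.4],[0,0,0]],[[0,0,0.5],[0,0,0]],[[0,0,0.6],[0,0,0]],[[0,0,0.7],[0,0,0]],[[0,0,0.7],[0,0,0]]]'
```

```text
time: 19.6
position: [0.5818, -0.0473, 0.1486]
orientation: [3.142, 0.0, 0.167]
wrist_force: [-0.1, 0.0, 0.6]
finger_gap: 0.003
```

```bash
python3 -m creep '[[[0,0,0.1],[0,0,0]],[[0,0,0.2],[0,0,0]],[[0,0,0.3],[0,0,0]],[[0,0,0.4],[0,0,0]],[[0,0,0.5],[0,0,0]],[[0,0,0.6],[0,0,0]],[[0,0,0.7],[0,0,0]],[[0,0,0.8],[0,0,0]]]'
```

```text
time: 20.6
position: [0.5819, -0.0473, 0.1407]
orientation: [3.141, -0.0, 0.167]
wrist_force: [0.0, -0.5, 2.8]
finger_gap: -0.0
```

```bash
python3 -m creep '[[[0,0,0.1],[0,0,0]],[[0,0,0.2],[0,0,0]],[[0,0,0.3],[0,0,0]],[[0,0,0.4],[0,0,0]],[[0,0,0.5],[0,0,0]],[[0,0,0.6],[0,0,0]],[[0,0,0.6],[0,0,0]],[[0,0,0.6],[0,0,0]]]'; python3 - <<'E'
from h import *
a=C["side"]["color"][215:330,245:385,::-1];cv2.imwrite("pics/p8.png",cv2.resize(a,(700,575),interpolation=cv2.INTER_CUBIC))
E
```

```text
time: 21.6
position: [0.5819, -0.0472, 0.1346]
orientation: [-3.142, 0.0, 0.167]
wrist_force: [0.6, -0.8, 0.4]
finger_gap: 0.001
```

View pics/p8.png

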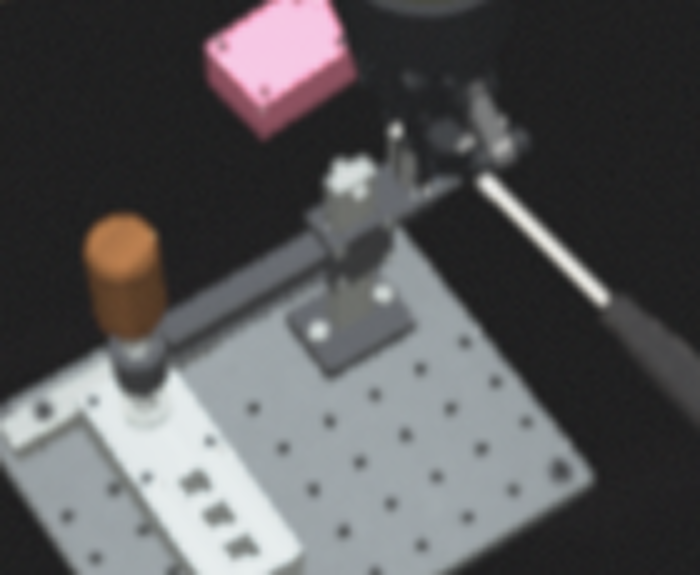

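The arm is sliding down with the finger (2.8 N while moving) and the pad is close to the block. I continue more slowly.

```bash
python3 -m creep '[[[0,0,0.1],[0,0,0]],[[0,0,0.2],[0,0,0]],[[0,0,0.3],[0,0,0]],[[0,0,0.4],[0,0,0]],[[0,0,0.5],[0,0,0]],[[0,0,0.5],[0,0,0]],[[0,0,0.5],[0,0,0]],[[0,0,0.5],[0,0,0]]]'
```

```text
time: 22.7
position: [0.5818, -0.0472, 0.1296]
orientation: [-3.142, 0.0, 0.167]
wrist_force: [0.5, -0.0, 0.5]
finger_gap: 0.0
```

```bash
python3 -m creep '[[[0,0,0.05],[0,0,0]],[[0,0,0.1],[0,0,0]],[[0,0,0.15],[0,0,0]],[[0,0,0.2],[0,0,0]],[[0,0,0.25],[0,0,0]],[[0,0,0.3],[0,0,0]],[[0,0,0.3],[0,0,0]],[[0,0,0.3],[0,0,0]]]'
```

```text
time: 23.7
position: [0.5818, -0.0472, 0.1267]
orientation: [-3.142, 0.0, 0.167]
wrist_force: [-0.0, -0.2, 0.3]
finger_gap: -0.003
```

```bash
python3 -m creep '[[[0,0,0.05],[0,0,0]],[[0,0,0.1],[0,0,0]],[[0,0,0.15],[0,0,0]],[[0,0,0.2],[0,0,0]],[[0,0,0.25],[0,0,0]],[[0,0,0.3],[0,0,0]],[[0,0,0.3],[0,0,0]],[[0,0,0.3],[0,0,0]]]'
```

```text
time: 24.7
position: [0.5818, -0.0472, 0.1236]
orientation: [-3.141, 0.0, 0.167]
wrist_force: [-0.9, 1.3, 0.2]
finger_gap: 0.002
```

```bash
python3 -m creep '[[[0,0,0.04],[0,0,0]],[[0,0,0.08],[0,0,0]],[[0,0,0.12],[0,0,0]],[[0,0,0.15],[0,0,0]],[[0,0,0.15],[0,0,0]],[[0,0,0.15],[0,0,0]],[[0,0,0.15],[0,0,0]],[[0,0,0.15],[0,0,0]]]'
```

```text
time: 25.7
position: [0.5819, -0.0472, 0.1229]
orientation: [3.141, -0.0, 0.167]
wrist_force: [-4.0, -0.0, 8.2]
finger_gap: 0.003
```

```bash
python3 -m creep '[[[0,0,0.03],[0,0,0]],[[0,0,0.05],[0,0,0]],[[0,0,0.05],[0,0,0]],[[0,0,0.05],[0,0,0]],[[0,0,0.05],[0,0,0]],[[0,0,0.05],[0,0,0]],[[0,0,0.05],[0,0,0]],[[0,0,0.05],[0,0,0]]]'
```

```text
time: 26.7
position: [0.5819, -0.0472, 0.1227]
orientation: [3.141, -0.0, 0.167]
wrist_force: [-5.1, -1.6, 11.7]
finger_gap: -0.001
```

Steep rise to 11.7 N without sliding, so the arm is jammed. I retreat upward, unwind the wrist counter-clockwise towards the handle, and open.

```bash
python3 -m creep '[[[0,0,-1.5],[0,0,0]],[[0,0,-4.5],[0,0,0]],[[0,0,-8],[0,0,0]],[[0,0,-11],[0,0,-10]],[[0,0,-12],[0,0,-20]],[[0,0,-12],[0,0,-30]],[[0,0,-12],[0,0,-40]],[[0,0,-12],[0,0,-50]]]' 1
python3 - <<'E'
from h import *
print(get_obs()['joints'].round(3),fx(0))
print(rel(tf(f,[.035,.05,.24])[0],f[2]+np.radians(130)))
im=[]
for n,c in(("top",(205,205)),("side",(230,235))):
    a=C[n]["color"][c[1]:c[1]+100,c[0]:c[0]+(66 if n=="top" else 133),::-1];im.append(cv2.resize(a,None,fx=4,fy=5.5,interpolation=cv2.INTER_CUBIC) if 0 else cv2.resize(a,None,fx=4,fy=4,interpolation=cv2.INTER_CUBIC))
cv2.imwrite("pics/p9.png",np.hstack(im))
E
```

```text
time: 27.7
position: [0.5819, -0.0472, 0.2423]
orientation: [3.141, -0.0, 1.045]
wrist_force: [-0.4, 0.0, -0.5]
finger_gap: 1.002
[ 0.787  0.412 -1.004  1.544  0.351  1.379  0.795] [ 0.035  -0.0958  0.2421]
(array([11.19, -9.35,  0.22]), array([ 3.000e-02, -1.000e-02, -7.991e+01]))
```

View pics/p9.png

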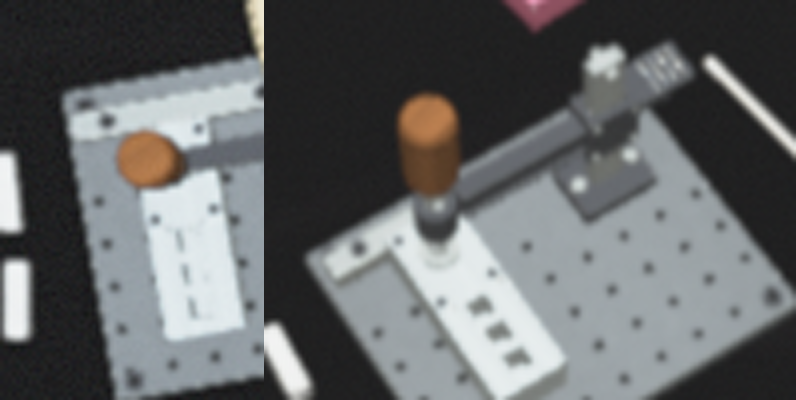

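```bash
python3 - <<'E'
from h import *
q=lambda p,o:(np.array(p)+.5)/4-.5+o
t=q([146.5,159.5],[205,205]);s=q([164.5,118.5],[230,235])
r=least_squares(lambda X:np.r_[pr("top",X)[0]-t,pr("side",X)[0]-s],[.557,.0965,.18])
d=r.x[:2]-f[:2];c,sn=np.cos(f[2]),np.sin(f[2])
print(r.x,r.fun.round(2),"fix",c*d[0]+sn*d[1],-sn*d[0]+c*d[1])
print(rel([*tf(f,[.035,.049,0])[0][:2],.24],f[2]+np.radians(130)))
E
```

```text
[0.557989   0.09381198 0.18806012] [ 0.22  0.12 -0.26 -0.03] fix 0.0348516406303961 0.04728082043573149
(array([11.05, -9.36,  0.2 ]), array([ 2.000e-02, -0.000e+00, -8.027e+01]))
```

```bash
python3 -m creep '[[[1,-0.8,0],[0,0,-10]],[[2.8,-2.3,0],[0,0,-20]],[[4.6,-3.9,0],[0,0,-30]],[[6.4,-5.4,0],[0,0,-40]],[[8.2,-6.9,0],[0,0,-50]],[[9.8,-8.3,0],[0,0,-60]],[[11,-9.3,0],[0,0,-70]],[[11,-9.3,0],[0,0,-80]]]' 1
python3 - <<'E'
from h import *
print(get_obs()['joints'].round(3),fx(0))
print(rel([*tf(f,[.035,.048,0])[0][:2],.158],f[2]+np.radians(130)))
E
```

```text
time: 28.9
position: [0.557, 0.0964, 0.2421]
orientation: [3.141, 0.0, 2.44]
wrist_force: [-0.1, -0.4, -0.5]
finger_gap: 1.002
[ 0.74   0.52  -1.313  1.586  0.507  1.431  1.822] [0.0345 0.0485 0.2417]
(array([-0.08,  0.01,  8.37]), array([ 0.  , -0.02, -0.06]))
```

```bash
python3 -m creep '[[[-0.05,0,2],[0,0,0]],[[-0.05,0,4],[0,0,0]],[[-0.05,0,6],[0,0,0]],[[-0.05,0,7.5],[0,0,0]],[[-0.05,0,8.2],[0,0,0]],[[-0.05,0,8.4],[0,0,0]],[[-0.05,0,8.4],[0,0,0]],[[-0.05,0,8.4],[0,0,0]]]' 1
python3 - <<'E'
from h import *
print(fx(0))
im=[]
for n,c in(("top",(205,205)),("side",(230,215))):
    a=C[n]["color"][c[1]:c[1]+100,c[0]:c[0]+(66 if n=="top" else 133),::-1];im.append(cv2.resize(a,None,fx=4,fy=4,interpolation=cv2.INTER_CUBIC))
cv2.imwrite("pics/p10.png",np.hstack(im))
E
```

```text
time: 30.0
position: [0.5581, 0.0945, 0.1582]
orientation: [3.141, 0.001, 2.436]
wrist_force: [-0.0, 0.2, 0.6]
finger_gap: 1.001
[0.035  0.0479 0.1581]
```

View pics/p10.png

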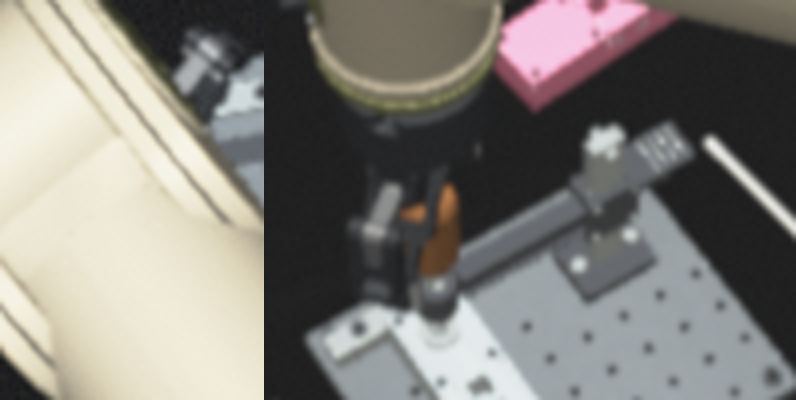

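The handle stands between the fingers: the near finger is at (370,260) and the other is hidden behind the wood. I close on it.

```bash
python3 -m creep '[[[0,0,0],[0,0,0]],[[0,0,0],[0,0,0]],[[0,0,0],[0,0,0]],[[0,0,0],[0,0,0]],[[0,0,0],[0,0,0]],[[0,0,0],[0,0,0]],[[0,0,0],[0,0,0]],[[0,0,0],[0,0,0]]]' 0
python3 - <<'E'
from h import *
o=get_obs();print(fx(0),o["wrist_force"].round(1),o["ft_torque"].round(2),"tool axes F",Ro.from_euler("xyz",o["orientation"]).inv().apply(o["wrist_force"]).round(1))
E
```

```text
time: 31.1
position: [0.5575, 0.0949, 0.1579]
orientation: [-3.142, -0.001, 2.436]
wrist_force: [-4.7, 1.7, 5.6]
finger_gap: 0.339
[0.0345 0.0484 0.1579] [-2.7  1.3  5.2] [ 0.6   1.22 -0.08] tool axes F [ 3.  -0.8 -5.2]
```

```bash
python3 -m creep '[[[0,0,0],[0,0,10]],[[-0.01,-0.01,0],[0,0,20]],[[-0.02,-0.02,0],[0,0,30]],[[-0.03,-0.03,0],[0,0,40]],[[-0.04,-0.03,0],[0,0,50]],[[-0.05,-0.04,0],[0,0,60]],[[-0.06,-0.05,0],[0,0,70]],[[-0.06,-0.05,0],[0,0,70]]]'
cat > st.py <<'E'
from h import *
o=get_obs();R=Ro.from_euler("xyz",o["orientation"]);w=o["wrist_force"]
print(fx(0),"yaw",np.degrees(o["orientation"][2]-f[2]).round(1),"F fix",Ro.from_euler("z",-f[2]).apply(w).round(1),"T",o["ft_torque"].round(2),"j",o["joints"].round(2),o["finger_gap"])
E
python3 st.py
```

```text
time: 32.2
position: [0.5578, 0.0945, 0.1577]
orientation: [-3.142, -0.001, 1.215]
wrist_force: [-1.7, 3.2, 0.9]
finger_gap: 0.331
[0.0348 0.0479 0.1577] yaw 60.2 F fix [-2.3  3.3  0.8] T [ 1.97  0.36 -0.07] j [ 0.56  0.46 -1.01  1.69  0.41  1.22  0.68] 0.337596205649858
```

```bash
python3 -m creep '[[[0,0,0],[0,0,10]],[[0,0,0],[0,0,20]],[[0,0,0],[0,0,30]],[[0,0,0],[0,0,40]],[[0,0,0],[0,0,50]],[[0,0,0],[0,0,60]],[[0,0,0],[0,0,70]],[[0,0,0],[0,0,70]]]'
python3 st.py
```

```text
time: 33.3
position: [0.5575, 0.0936, 0.1576]
orientation: [3.141, 0.001, -0.004]
wrist_force: [-2.6, 1.9, 3.1]
finger_gap: 0.336
[0.0344 0.0471 0.1576] yaw -9.7 F fix [-3.2  2.7  5. ] T [ 0.78  1.74 -0.05] j [ 0.4   0.38 -0.78  1.7   0.28  1.18 -0.46] 0.33653607305380406
```

```bash
python3 -m creep '[[[0,0,0],[0,0,6]],[[0,0,0],[0,0,12]],[[0,0,0],[0,0,18]],[[0,0,0],[0,0,24]],[[0,0,0],[0,0,30]],[[0,0,0],[0,0,36]],[[0,0,0],[0,0,42]],[[0,0,0],[0,0,48]]]'
python3 -c "
from workcell import *
o=get_obs();print(o['time'],o['ft_torque'].round(3))"
python3 st.py
```

```text
time: 34.4
position: [0.5574, 0.0935, 0.1573]
orientation: [3.14, 0.002, -0.845]
wrist_force: [-1.5, -0.4, 2.2]
finger_gap: 0.338
34.4 [2.006 2.378 0.276]
[0.0343 0.0471 0.1573] yaw -57.9 F fix [-1.6  0.2  2.5] T [ 2.01  2.43 -0.  ] j [ 0.29  0.34 -0.64  1.71  0.22  1.17 -1.25] 0.3344152404709622
```

```bash
python3 -m creep '[[[0,0,0],[0,0,4]],[[0,0,0],[0,0,8]],[[0,0,0],[0,0,12]],[[0,0,0],[0,0,12]],[[0,0,0],[0,0,12]],[[0,0,0],[0,0,12]],[[0,0,0],[0,0,12]],[[0,0,0],[0,0,12]]]'
python3 -m creep '[[[0,0,0],[0,0,12]],[[0,0,0],[0,0,12]],[[0,0,0],[0,0,12]],[[0,0,0],[0,0,12]],[[0,0,0],[0,0,12]],[[0,0,0],[0,0,12]],[[0,0,0],[0,0,12]],[[0,0,0],[0,0,12]]]' 0.7
python3 st.py
```

```text
time: 35.5
position: [0.5578, 0.0932, 0.1571]
orientation: [3.141, -0.0, -1.055]
wrist_force: [3.8, -0.1, -14.5]
finger_gap: 0.333
time: 36.5
position: [0.5579, 0.0936, 0.1576]
orientation: [3.142, -0.0, -1.264]
wrist_force: [0.2, 0.3, 0.0]
finger_gap: 0.701
[0.0348 0.0471 0.1577] yaw -82.0 F fix [-0.3  0.3 -0.3] T [-0.01  0.02 -0.02] j [ 0.24  0.33 -0.58  1.71  0.19  1.16 -1.66] 0.7045791891539194
```

A −14.5 N vertical reading just before letting go needs checking, so I rise clear and look.

```bash
python3 -m creep '[[[0,0,-1],[0,0,0]],[[0,0,-4],[0,0,0]],[[0,0,-8],[0,0,0]],[[0,2,-10],[0,0,0]],[[0,6,-10],[0,0,0]],[[0,10,-10],[0,0,0]],[[0,14,-10],[0,0,0]],[[0,16,-10],[0,0,0]]]' 1
python3 - <<'E'
from h import *
print(get_obs()['joints'].round(2),fx(0))
im=[]
for n,c in(("top",(205,205)),("side",(230,235))):
    a=C[n]["color"][c[1]:c[1]+100,c[0]:c[0]+(66 if n=="top" else 133),::-1];im.append(cv2.resize(a,None,fx=4,fy=4,interpolation=cv2.INTER_CUBIC))
cv2.imwrite("pics/p11.png",np.vstack([np.hstack(im)]))
E
```

```text
time: 37.6
position: [0.404, 0.0449, 0.2585]
orientation: [-3.141, -0.001, -1.265]
wrist_force: [-0.1, -0.2, 0.3]
finger_gap: 0.997
[ 0.4  -0.15 -0.56  1.95 -0.08  1.32 -1.4 ] [-0.1247  0.0246  0.2586]
```

View pics/p11.png

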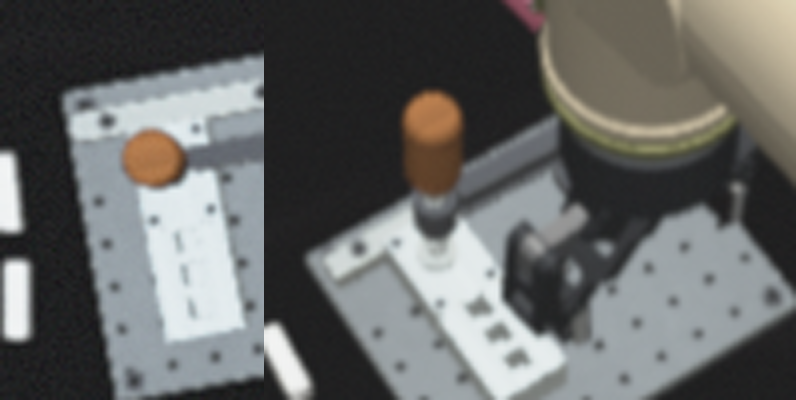

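The handle top has moved from x 146.5 to 153 in the top crop, about 3.4 mm towards the bar, and its height is unchanged. That is the lean of a tightened, jammed arm. The block's front corners are still at (168,340) and (243,325), and the gripper is clear of everything. I hand in.

```bash
python3 -c "
from workcell import *
print(get_obs()['wrist_force'].round(1),get_obs()['time'],job_done())"
```

```text
the job is handed in; nothing more can be done
[ 0.7 -0.2  0.4] 37.7 None
```

The block is clamped and the job is handed in at 37.7 s; no verdict came back.

- **Block:** I gripped it at its front end and slid it to the back stop, meeting the stop at about 10 N. I then squared it with a 9 N push on the front face.
- **Clamp arm:** I pushed it down at the thumb rest until the force rose steeply to 11.7 N without the arm sliding any further, which I took as jammed. That is slightly above the 10 N sliding limit.
- **Handle:** I turned it clockwise about 200°. The turn took 0.28 N m when I sampled it in motion. I then let go and backed off.

**Last checks:**
- The block looked square and had not moved since the arm was jammed.
- The handle top had moved about 3.4 mm towards the bar at unchanged height, as expected of a tightened, jammed arm.
- The wrist force was close to zero, with nothing touched.

**Doubtful points:**
- Just before release the wrist showed −14.5 N vertically, which I did not explain; the final picture shows no loss of the jam.
- My opening move also repeated a 12° turn, so the handle may have gone a few degrees past the intended 200°.
- I inferred the arm's tilt and the clamping force from the pictures and did not measure them directly.

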